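Reverse the ratchet and free the mainboard's hold-down

ROBOT

A 6-joint arm with a two-finger parallel gripper is mounted at the origin on the work surface. World frame = base frame: x ahead of the robot, y to its left, z up, the work surface at z = 0. Lengths are in m, angles in rad, forces in N, time in s.
With the tool pointing down it reaches from about 0.375 to 0.975 m from the base axis. Payload 3.8 kg.
Tool frame: the origin (TCP) lies at the very end of the fingers, on their centre line; the grasp point (between the pads) lies 19 mm behind it; z points along the fingers, y is the line along which they close (so a half turn about z gives the same grasp; the last joint's range is limited). The gripper opens to 85 mm and grips with 20 to 120 N. Pads are 22 mm wide; open, the fingers measure 114 mm over their backs; the gripper's body (76 mm by 85 mm) begins 54 mm behind the grasp point. The pads swing forward as they close: fully open they stand 13 mm farther back than shut.
Start: joints at [-1.186, 0.264, 1.604, -0, 1.274, -0.037], TCP at [0.276, -0.616, 0.231] pointing down, gripper open.
Joint ranges: [-2.63, 2.63], [-0.94, 2.18], [0.31, 2.57], [-1.31, 4.45], [0, 2.66], [-2.55, 2.55]. Speed limits (rad/s): [2.57, 2.57, 3.14, 3.14, 3.14, 3.14].

INTERFACE

Orientations are given as a rotation vector (axis times angle).
In Python, from workcell import monitor, viewer, workorder gives the robot as it stands.
- The arm moves only by the tool jog_arm, never from a script. Its argument "commands" is a list of rows, each an object with "travel": the shift along the tool's x, y, z in mm, a list of three; "rot": the turn, a rotation vector about the tool's x, y, z in degrees, a list of three; "claw": the closure in counts, from 0 (fully open) to 255 (shut). A call has exactly 5 rows; each row shifts and turns the commanded pose from where the row before left it, along the tool's axes as they then stand; what a row does not reach is not made up. A row lasts 1/10 s, in which the tool goes at most 50 mm and 8.59 degrees, less where a joint would pass 70% of its speed; a pose out of reach is approached as far as the arm can. A call is refused whole if a number of a shift passes 50 or a number of a turn 8.59, either way. A call with a gripper value outside its range is refused whole. The fingers move at their own pace and stop on an object; "force" is the grip in N (left out, the last holds). Time passes only in rows, so rows that do not move let the fingers close, or fill a call up. It gives the time, the measured TCP pose, the force, the opening and the grip force at its end, in the units of the state.
- monitor.read_state(): the state, without advancing time (a new reading comes with each control period).
- viewer.read_camera(name): name is "side" or "top" or "wrist"; returns a dict with "color" (400x640x3 uint8, blue, green, red), "camera_matrix" (3x3 intrinsics, pixels), "k1" (the pictures are not rectified: a ray, as slopes to the right and down, at radius r is drawn at 1 + k1 r^2 times it, then the intrinsics apply), "R" (3x3) and "t" (3): a world point X has camera coordinates R X + t. Camera axes: x right, y down, z forward; pixel columns grow to the right and rows downward; lengths in m; the calibration is good to about 2 mm. A picture is of the moment at which its call begins. There is no depth.
- workorder.finish_job(): hands the job in; it is judged then, once.
The state is a dict: "time": time; "q": joint angles; "joint_vel": joint speeds; "joint_torque": joint torques, N m; "tool_pos": TCP position; "tcp_rot": TCP orientation; "wrist_force": force on the tool from outside, world axes, zero at the start; "torque": the same for the moment, N m; "width": opening from 0.0 (shut) to 1.0 (fully open); "grip_force": force on a finger pad.
Only numpy, scipy, OpenCV 4.12 (cv2) and the standard library are available. Lean on these libraries where they do the work, as an engineer would, in place of code of your own. Each camera call takes 0.05 s, during which the arm holds its last target. There are 200 camera calls.

TASK

The mainboard is held in its bench fixture by a hex bolt with a hold-down dog, and a ratchet sits on the bolt, set to tighten. Push the ratchet's thumb lever fully over to the loosening side, then swing the handle anticlockwise (seen from above) until the dog has swung off the board and comes up firmly against its stop pin; keep a firm push there for a moment, then let go and leave it there. Turn the bolt only with the ratchet and never tighter, be gentle with the small lever, do not force the handle against the stop, and do not disturb the other things on the bench.

Things in the scene. Friction and masses are not known exactly. Their poses are not given: they have to be found in the camera images.
- fixture: Bench fixture, fixed: aluminium plate 270 x 250 x 12 mm (x -30 to 240, y -200 to 50 mm) carrying a green mainboard (x 18 to 218, y -185 to 0, top at z 28.5 mm) with a finned heatsink (x 120 to 190, y -130 to -60, up to z 52). Origin on the table under the upright axis of the hex clamp bolt; z up.
- handle: The ratchet's head, neck and black handle. Origin on the bolt axis at table height; x from the bolt along the handle, y to its left, z up. Turns only about the bolt axis, cannot be lifted. Round head 68 mm across, z 48 to 85; neck 30 mm wide to x = 70, top z = 85; shaft 16 mm thick to x = 120; grip x = 120 to 230, 24 to 28 mm thick, centre line z = 75. The grip swings over the bare table only.
- grip (a point): Middle of the handle's grip, on its centre line, 170 mm from the bolt axis, 75 mm above the table. Pushed sideways here, ratcheting freely takes 1 to 4 N and turning the bolt 4 to 8 N; at the dog's stop the push rises steeply. 12 to 18 N there is firm (under 10 N is too little); over 25 N on the handle damages it. The handle stays where it is left.
- lever: The ratchet's thumb lever, dark steel, a rocker on the head. Origin: on its level pivot axis, which runs along the handle, 31 mm from the bolt axis, z = 85.5 mm. Its own z points up its tab: 14 mm long (46 to 60 mm from the bolt axis along the handle), 8 mm thick, 30 mm tall from the pivot axis, pushed sideways. A crossbar (31 mm from the bolt axis) lifts one of two small pawl pins (up to z = 103).
- lever_tip (a point): A point in the lever's tab, 22 mm above its pivot axis, 53 mm from the bolt axis along the handle. About 3 N here moves the lever; it is stiff and stays where it is left, until it meets its end stop. Over 12 N damages it.
- lever_angle (a joint): Lean of the lever's tab from upright (rad), positive to the handle's left (+y); end stops at -0.40 and 0.40. Starts at -0.40 to -0.33. Fully left (over 0.2): the handle drives the bolt anticlockwise seen from above (loosens) and ratchets back clockwise; fully right the reverse; near upright neither is sure. 14 teeth a turn: up to 0.45 rad of unseen play before it bites.
- dog: The hold-down dog, a dark steel finger fixed to the bolt under the ratchet: 14 mm wide, 8 mm high, reaching 55 mm from the axis, top 38.5 mm above the table. Its origin lies on the bolt axis at table height, x along the finger, z up. It starts over the board's corner.
- bolt_turn (a joint): Turn of the bolt and dog (rad), growing anticlockwise seen from above (loosening). It starts between 0 and 0.25; at 0.85 the dog stands against the stop pin and goes no further. The bolt's own friction (1.0 N m) keeps it where it is left.
- stop_pin (a point): The fixture's upright stop pin with a black rubber sleeve 10 mm across, reaching 45 mm above the table, 40 mm from the bolt axis: the point on its axis at the dog's height. The dog swings against it.
- screwdriver: Bystander: a black-handled screwdriver lying on the table; origin underneath its middle.
- bottle: Bystander: a white bottle, 68 mm across, 200 mm tall; origin under its centre.
- drive: Bystander: a dark steel disk drive 147 x 102 x 26 mm; origin under its centre.
- tape_roll: Bystander: a cardboard tape core 90 mm across, 24 mm high; origin under its centre.

How it is judged:
On the way, in this order (a step that is already met when the one before it is completed fails the run):
1. the thumb lever has been pushed fully over to the loosening side, before any loosening (value of joint lever_angle above 0.2 rad and value of joint bolt_turn below 0.4 rad), for 0.2 s.
2. the dog is against its stop pin and the robot keeps a firm push (over 10 N) on the handle (contact force between the fingers and handle above 10 N and value of joint bolt_turn above 0.83 rad), for 0.3 s.
At the end, for the whole second after the job is handed in: The dog stands at its stop pin (bolt turned to more than 0.82 rad), the thumb lever is fully on the loosening side (over 0.2 rad), and the handle is at rest (value of joint bolt_turn above 0.82 rad and value of joint lever_angle above 0.2 rad and angular speed of handle below 0.05 rad/s); the robot touches nothing.
It fails at once if more than 12 N on the thumb lever (contact force between any of the fingers, the arm and lever above 12 N).
It fails at once if more than 25 N on the ratchet's handle (contact force between any of the fingers, the arm and handle above 25 N).
It fails at once if the bolt turned tighter (value of joint bolt_turn below -0.06 rad).
It fails at once if the dog pushed directly (contact force between any of the fingers, the arm and dog above 2 N).
It fails at once if a bystander disturbed (distance of any of screwdriver, bottle, drive, tape_roll from where it was at the start of the episode above 0.03 m).
It also fails if it takes over 61 s, if anything falls off the work surface, if the arm or the gripper's body presses on something with over 40 N, if the wrist force passes 120 N, or if a joint passes its speed limit or range.

## Working session

There is one attempt and no reset: what is moved stays moved. The work goes in short steps, Python scripts to look and compute and a tool call to move; the robot and the scene stay as the last step left them, time stands still between calls to the robot, and variables do not carry over. Pictures are saved under pics/ and viewed, at most 10 in all, crops included, and the job is handed in when it is done.

Besides the shell and the picture viewer there is one more tool, called after "Call:" as name([rows], argument=value, ...), one row to a line, values as JSON. jog_arm: Moves the arm, as the interface text tells. Its arguments: {"type":"object","properties":{"commands":{"type":"array","items":{"type":"object","properties":{"travel":{"type":"array","items":{"type":"number"}},"rot":{"type":"array","items":{"type":"number"}},"claw":{"type":"number"}}}},"force":{"type":"number"}},"required":["commands"]}

```bash
ls; mkdir -p pics; cat > h.py <<'E'
import numpy as np, cv2
from workcell import monitor, viewer, workorder
def cam(n):
    return viewer.read_camera(n)
def dist(c): return np.array([c["k1"],0,0,0,0.])
def ray(c,uv):
    K=np.array(c["camera_matrix"]);R=np.array(c["R"]);t=np.array(c["t"])
    p=cv2.undistortPoints(np.array(uv,float).reshape(-1,1,2),K,dist(c)).reshape(-1,2)
    d=np.c_[p,np.ones(len(p))]@R
    return -R.T@t,d
def onz(c,uv,z):
    o,d=ray(c,uv); return o+d*((z-o[2])/d[:,2])[:,None]
def proj(c,X):
    R=np.array(c["R"]);
    return cv2.projectPoints(np.array(X,float).reshape(-1,1,3),cv2.Rodrigues(R)[0],np.array(c["t"],float),np.array(c["camera_matrix"]),dist(c))[0].reshape(-1,2)
E
python3 - <<'E'
from h import *
print(monitor.read_state())
for n in ["side","top","wrist"]:
    c=cam(n); cv2.imwrite(f"pics/{n}0.png",c["color"]); np.save(f"{n}.npy",c,allow_pickle=True)
    R=np.array(c["R"]);print(n,-R.T@np.array(c["t"]),R[2],c["k1"])
E
```

```text
pics
{'time': 0.0, 'q': array([-1.18588912e+00,  2.64760477e-01,  1.60538774e+00, -1.47117405e-06,
        1.27368965e+00, -3.69003675e-02]), 'joint_vel': array([ 0.00153423,  0.00077743, -0.0013737 ,  0.00209824,  0.00053626,
        0.00064958]), 'joint_torque': array([ 1.68767765e-03, -5.15098035e+01, -3.67319119e+01,  1.29588070e-04,
        1.27721616e-02,  1.58775819e-07]), 'tool_pos': array([ 0.27607356, -0.61515627,  0.22994967]), 'tcp_rot': array([-3.06981931e+00, -6.57210554e-01,  6.12324716e-04]), 'wrist_force': array([-0.18027154, -0.44252296, -0.09874807]), 'torque': array([-0.00449532,  0.04256385,  0.01162344]), 'grip_force': 0.0, 'width': 1.0017514871497013}
side [-0.04062318  0.83909771  0.78338013] [ 0.45253782 -0.69388012 -0.56012489] 0.014787694170746761
top [ 0.43947385 -0.02533806  1.2213444 ] [ 0.07943732  0.00366453 -0.99683313] -0.11528303722388786
wrist [ 0.34951127 -0.58358016  0.3732029 ] [-0.28453612 -0.1259422  -0.95035665] -0.03907211665919206
```

View pics/top0.png

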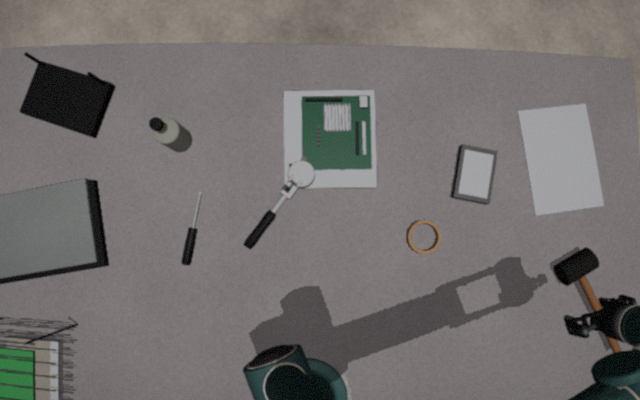

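View pics/side0.png

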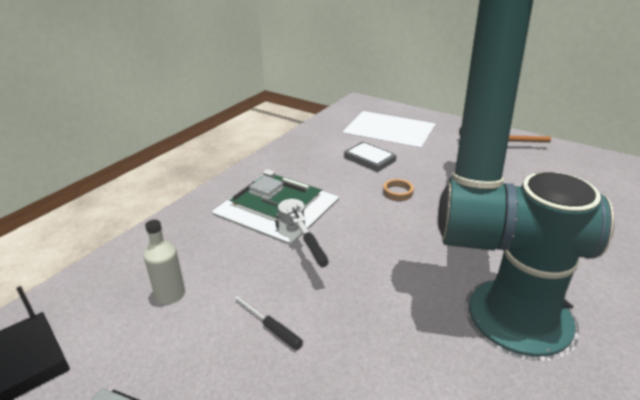

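The top view shows the ratchet head at about (301,174), with its grip running to (250,244). The plate is at (284..377, 91..187), the screwdriver at (190,230) and the bottle at (170,132). Next I measure the bolt axis and the handle direction.

```bash
python3 - <<'E'
from h import *
c=np.load("top.npy",allow_pickle=True).item()
im=c["color"]; g=cv2.cvtColor(im,cv2.COLOR_BGR2GRAY)
# grip
m=np.zeros_like(g); m[200:255,235:285]=(g[200:255,235:285]<45)
k,_=cv2.findContours(m,cv2.RETR_EXTERNAL,cv2.CHAIN_APPROX_NONE); k=max(k,key=cv2.contourArea).reshape(-1,2)
P=onz(c,k,.075); r=cv2.minAreaRect((P[:,:2]*1000).astype(np.float32)); print("grip",r)
vx,vy,x0,y0=cv2.fitLine(P[:,:2].astype(np.float32),cv2.DIST_L2,0,.01,.01).ravel(); print("yaw",np.degrees(np.arctan2(-abs(vx),vy*np.sign(-vx))) ,x0,y0)
print("head",onz(c,[[301,173.5]],.085))
# plate corners (white)
for uv in [(284,91),(375,91),(377,187),(285,187)]: print("plate",onz(c,[uv],.012))
for n,uv in dict(screw=(190,245),screwtip=(200,193),bottle=(176,135),tape=(423,237)).items(): print(n,onz(c,[uv],.0))
cr=cv2.resize(im[80:260,230:390],None,fx=4,fy=4,interpolation=cv2.INTER_CUBIC)[:600]
w=np.load("wrist.npy",allow_pickle=True).item()
cv2.imwrite("pics/crop1.png",cv2.resize(im[145:255,235:335],None,fx=5.4,fy=5.4,interpolation=cv2.INTER_CUBIC))
R=np.array(w["R"]);print(R,w["camera_matrix"])
E
```

```text
grip ((443.2356872558594, 127.762939453125), (22.8255672454834, 106.2303695678711), 54.52863693237305)
yaw -54.4327 0.44410115 0.12722094
head [[0.58586201 0.0256584  0.085     ]]
plate [[0.82207077 0.08136335 0.012     ]]
plate [[ 0.82754623 -0.16779658  0.012     ]]
plate [[ 0.5632568  -0.17526031  0.012     ]]
plate [[0.55803016 0.07083671 0.012     ]]
screw [[0.39661839 0.3250969  0.        ]]
screwtip [[0.53810751 0.30311911 0.        ]]
bottle [[0.69749895 0.37821514 0.        ]]
tape [[ 0.43197314 -0.30285932  0.        ]]
[[ 0.41044986 -0.91188088 -0.00204506]
 [-0.86635449 -0.39065564  0.31115601]
 [-0.28453612 -0.1259422  -0.95035665]] [[339.90702305   0.         318.98772704]
 [  0.         339.90702305 205.49619367]
 [  0.           0.           1.        ]]
```

View pics/crop1.png

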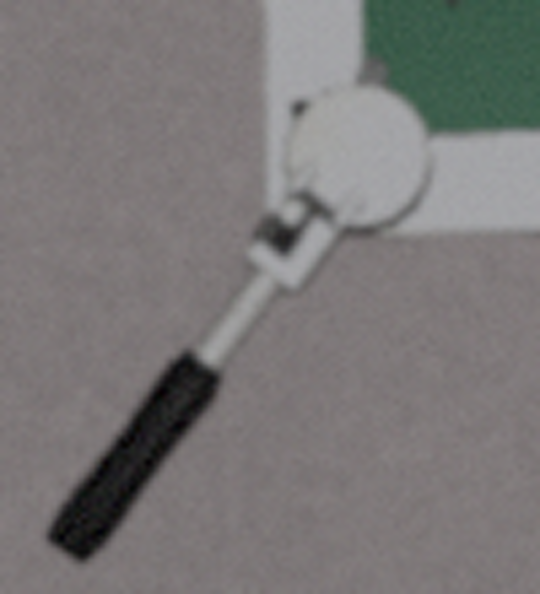

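```bash
cat >> h.py <<'E'
from scipy.spatial.transform import Rotation as Ro
def pose():
    s=monitor.read_state(); return np.array(s["tool_pos"]),Ro.from_rotvec(s["tcp_rot"]),s
def plan(target,Rt):
    p,R,s=pose(); print("t",s["time"],"pos",p.round(4),"travel now-frame mm",(R.inv().apply(np.array(target)-p)*1000).round(1),
      "after-turn frame",(Rt.inv().apply(np.array(target)-p)*1000).round(1),"rot deg",np.degrees((R.inv()*Rt).as_rotvec()).round(1), "F",s["wrist_force"].round(2),"q",s["q"].round(2))
def tool(yaw_y):  # tool down, y axis at world yaw (deg)
    a=np.radians(yaw_y); y=np.array([np.cos(a),np.sin(a),0]); z=np.array([0,0,-1.]); return Ro.from_matrix(np.c_[np.cross(y,z),y,z])
E
python3 - <<'E'
from h import *
p,R,s=pose(); print(R.as_matrix().round(3))
for b in (144.5+90,144.5-90): plan([.566,.089,.23],tool(b))
E
```

```text
[[ 0.912  0.409 -0.001]
 [ 0.409 -0.912  0.002]
 [ 0.    -0.002 -1.   ]]
t 0.15 pos [ 0.2761 -0.6153  0.2303] travel now-frame mm [ 552.8 -523.9    1.2] after-turn frame [-1.730e+02 -7.417e+02  3.000e-01] rot deg [-0.1  0.  59.7] F [ 0.5  -1.4   0.26] q [-1.19  0.26  1.61  0.    1.27 -0.04]
t 0.15 pos [ 0.2761 -0.6153  0.2303] travel now-frame mm [ 552.8 -523.9    1.2] after-turn frame [1.730e+02 7.417e+02 3.000e-01] rot deg [-1.000e-01 -1.000e-01 -1.203e+02] F [ 0.5  -1.4   0.26] q [-1.19  0.26  1.61  0.    1.27 -0.04]
```

Call:
jog_arm([
  {"travel":[36,-34,0],"claw":255},
  {"travel":[36,-34,0],"claw":255},
  {"travel":[36,-34,0],"claw":255},
  {"travel":[36,-34,0],"claw":255},
  {"travel":[36,-34,0],"claw":255},
], force=30)

```text
$.commands[0]: bad value
```

Call:
jog_arm([
  {"travel":[36,-34,0],"claw":255},
  {"travel":[36,-34,0],"claw":255},
  {"travel":[36,-34,0],"claw":255},
  {"travel":[36,-34,0],"claw":255},
  {"travel":[36,-34,0],"claw":255},
])

```text
$.commands[0]: bad value
```

Call:
jog_arm([
  {"travel":[36,-34,0],"claw":255},
  {"travel":[36,-34,0],"claw":255},
  {"travel":[36,-34,0],"claw":255},
  {"travel":[36,-34,0],"claw":255},
  {"travel":[36,-34,0],"claw":255},
])

```text
$.commands[0]: bad value
```

Call:
jog_arm([
  {"rot":[0,0,-8.5],"claw":255},
  {"rot":[0,0,-8.5],"claw":255},
  {"rot":[0,0,-8.5],"claw":255},
  {"rot":[0,0,-8.5],"claw":255},
  {"rot":[0,0,-8.5],"claw":255},
])

```text
$.commands[0]: bad value
```

Call:
jog_arm([
  {"rot":[0,0,-8.5],"claw":255},
  {"rot":[0,0,-8.5],"claw":255},
  {"rot":[0,0,-8.5],"claw":255},
  {"rot":[0,0,-8.5],"claw":255},
  {"rot":[0,0,-8.5],"claw":255},
])

```text
$.commands[0]: bad value
```

Call:
jog_arm([
  {"rot":[0,0,-8.5],"claw":255},
  {"rot":[0,0,-8.5],"claw":255},
  {"rot":[0,0,-8.5],"claw":255},
  {"rot":[0,0,-8.5],"claw":255},
  {"claw":255},
])

```text
$.commands[0]: bad value
```

```bash
python3 - <<'E'
from h import *
plan([.566,.089,.23],tool(144.5-90))
c=cam("wrist"); np.save("wrist1.npy",c,allow_pickle=True); cv2.imwrite("pics/wrist1.png",c["color"])
print(proj(c,[[.586,.026,.085],[.443,.128,.075]]))
E
```

```text
t 0.15 pos [ 0.2761 -0.6153  0.2303] travel now-frame mm [ 552.8 -523.9    1.2] after-turn frame [1.730e+02 7.417e+02 3.000e-01] rot deg [-1.000e-01 -1.000e-01 -1.203e+02] F [ 0.5  -1.4   0.26] q [-1.19  0.26  1.61  0.    1.27 -0.04]
[[492.0278865  406.61261097]
 [ 77.94440414  26.98829261]]
```

View pics/wrist1.png

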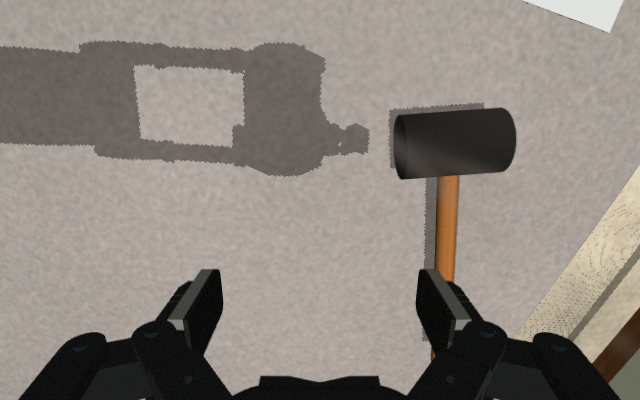

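The arm has not moved: the picture shows only the hammer at (455,145) and the open fingers. Every row seems to need all of its keys, so I resend the move.

Call:
jog_arm([
  {"travel":[36,-34,0],"rot":[0,0,0],"claw":255},
  {"travel":[36,-34,0],"rot":[0,0,0],"claw":255},
  {"travel":[36,-34,0],"rot":[0,0,0],"claw":255},
  {"travel":[36,-34,0],"rot":[0,0,0],"claw":255},
  {"travel":[36,-34,0],"rot":[0,0,0],"claw":255},
], force=30)

```text
time: 0.7
tool_pos: [0.3712, -0.3851, 0.2311]
tcp_rot: [-3.072, -0.657, -0.0]
wrist_force: [1.0, 0.2, 0.9]
width: 0.146
grip_force: 0.0
```

Call:
jog_arm([
  {"travel":[36,-34,0],"rot":[0,0,0],"claw":255},
  {"travel":[36,-34,0],"rot":[0,0,0],"claw":255},
  {"travel":[36,-34,0],"rot":[0,0,0],"claw":255},
  {"travel":[36,-34,0],"rot":[0,0,0],"claw":255},
  {"travel":[36,-34,0],"rot":[0,0,0],"claw":255},
])

```text
time: 1.2
tool_pos: [0.4659, -0.1563, 0.2314]
tcp_rot: [3.072, 0.657, 0.001]
wrist_force: [0.7, 0.0, -0.0]
width: -0.002
grip_force: 0.0
```

Call:
jog_arm([
  {"travel":[36,-34,0],"rot":[0,0,0],"claw":255},
  {"travel":[36,-34,0],"rot":[0,0,0],"claw":255},
  {"travel":[36,-34,0],"rot":[0,0,0],"claw":255},
  {"travel":[36,-34,0],"rot":[0,0,0],"claw":255},
  {"travel":[36,-34,0],"rot":[0,0,0],"claw":255},
])

```text
time: 1.7
tool_pos: [0.5605, 0.0726, 0.2313]
tcp_rot: [3.072, 0.658, 0.0]
wrist_force: [1.1, -0.5, 0.0]
width: 0.003
grip_force: 0.0
```

Call:
jog_arm([
  {"travel":[0,0,0],"rot":[0,0,-8.5],"claw":255},
  {"travel":[0,0,0],"rot":[0,0,-8.5],"claw":255},
  {"travel":[0,0,0],"rot":[0,0,-8.5],"claw":255},
  {"travel":[0,0,0],"rot":[0,0,-8.5],"claw":255},
  {"travel":[0,0,0],"rot":[0,0,-8.5],"claw":255},
])

```text
time: 2.2
tool_pos: [0.56, 0.0707, 0.231]
tcp_rot: [-2.619, -1.735, 0.001]
wrist_force: [-0.3, -0.1, -1.1]
width: -0.002
grip_force: 0.0
```

Call:
jog_arm([
  {"travel":[0,0,0],"rot":[0,0,-8.5],"claw":255},
  {"travel":[0,0,0],"rot":[0,0,-8.5],"claw":255},
  {"travel":[0,0,0],"rot":[0,0,-8.5],"claw":255},
  {"travel":[0,0,0],"rot":[0,0,-8.5],"claw":255},
  {"travel":[0,0,0],"rot":[0,0,-8.5],"claw":255},
])

```text
time: 2.7
tool_pos: [0.56, 0.0705, 0.231]
tcp_rot: [-1.813, -2.566, 0.0]
wrist_force: [0.7, -0.1, -0.1]
width: -0.001
grip_force: 0.0
```

Call:
jog_arm([
  {"travel":[0,0,0],"rot":[0,0,-8.5],"claw":255},
  {"travel":[0,0,0],"rot":[0,0,-8.5],"claw":255},
  {"travel":[0,0,0],"rot":[0,0,-8.5],"claw":255},
  {"travel":[0,0,0],"rot":[0,0,-8.5],"claw":255},
  {"travel":[0,0,0],"rot":[0,0,0],"claw":255},
])

```text
time: 3.2
tool_pos: [0.56, 0.0705, 0.231]
tcp_rot: [-0.992, -2.98, 0.0]
wrist_force: [0.0, 0.9, 0.4]
width: 0.001
grip_force: 0.0
```

```bash
python3 - <<'E'
from h import *
plan([.566,.089,.23],tool(144.5-90))
c=cam("wrist"); np.save("wrist1.npy",c,allow_pickle=True); cv2.imwrite("pics/wrist2.png",c["color"])
print(proj(c,[[.586,.026,.085],[.443,.128,.075]]))
E
```

```text
t 3.2 pos [0.56   0.0705 0.231 ] travel now-frame mm [ 6.3 18.4  1. ] after-turn frame [ 5.8 18.5  1. ] rot deg [-0.  -0.  -1.3] F [0.01 0.87 0.41] q [ 0.08  0.06  1.84  0.    1.24 -0.85]
[[297.55942068 238.23057372]
 [289.47039853  30.90425828]]
```

View pics/wrist2.png

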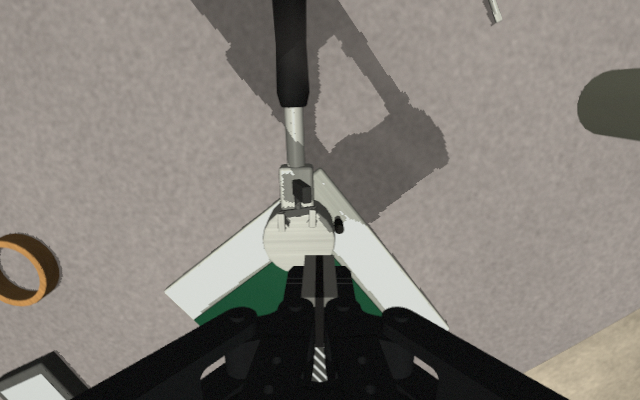

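The wrist view shows the handle pointing up the image: head centre about (299,240), neck about (297,185), shaft (294.5,135) and grip (290,20). The dark tab is at (302,190), leaning right, and the closed finger pads lie at (303..338, 256..298).

```bash
python3 - <<'E'
from h import *
c=np.load("wrist1.npy",allow_pickle=True).item()
B=onz(c,[[299,240]],.085)[0];N=onz(c,[[297,187]],.085)[0];S=onz(c,[[294.5,135],[292.5,95],[289.8,20]],.075)
print(B,N,S)
for a in (N,*S): d=a-B; print(np.hypot(d[0],d[1]),np.degrees(np.arctan2(d[1],d[0])))
p,R,s=pose()
print("tcp px",proj(c,[p, p+R.apply([0,.0145,-.0]),p+R.apply([0,-.0145,0]),p+R.apply([.011,0,0]),p+R.apply([-.011,0,0])]))
E
```

```text
[0.58820445 0.0259757  0.085     ] [0.54704434 0.05567261 0.085     ] [[0.51058376 0.08047565 0.075     ]
 [0.48333336 0.09958867 0.075     ]
 [0.43688526 0.13312199 0.075     ]]
0.050754918654948064 144.1896560315666
0.09484311667226018 144.92608883985946
0.12812812989463235 144.93353594351964
0.1854125822894766 144.69840302227908
tcp px [[319.56472931 270.04096428]
 [350.19878731 270.14938564]
 [288.92238084 269.891329  ]
 [319.68819481 248.90032785]
 [319.44646079 290.24484006]]
```

```bash
cat >> h.py <<'E'
B=np.array([.588,.0255,0]); 
def hp(x,y,z,yaw=144.8):
    a=np.radians(yaw); return B+[x*np.cos(a)-y*np.sin(a),x*np.sin(a)+y*np.cos(a),z]
def inh(p,yaw=144.8):
    a=np.radians(yaw); d=p-B; return np.array([d[0]*np.cos(a)+d[1]*np.sin(a),-d[0]*np.sin(a)+d[1]*np.cos(a),d[2]])*1000
E
python3 - <<'E'
from h import *
plan(hp(.055,-.032,.105),tool(54.8))
E
```

```text
t 3.25 pos [0.56   0.0705 0.2311] travel now-frame mm [  6.5  11.1 126.1] after-turn frame [  6.2  11.3 126.1] rot deg [-0.  -0.  -1.8] F [-0.2   0.    0.53] q [ 0.08  0.06  1.84  0.    1.24 -0.84]
```

Call:
jog_arm([
  {"travel":[6,11.3,0],"rot":[0,0,-1.8],"claw":255},
  {"travel":[0,0,40],"rot":[0,0,0],"claw":255},
  {"travel":[0,0,40],"rot":[0,0,0],"claw":255},
  {"travel":[0,0,36],"rot":[0,0,0],"claw":255},
  {"travel":[0,0,10],"rot":[0,0,0],"claw":255},
])

```text
time: 3.75
tool_pos: [0.5585, 0.0836, 0.1006]
tcp_rot: [-0.944, -2.988, 0.005]
wrist_force: [-1.5, -0.1, -0.7]
width: -0.002
grip_force: 0.0
```

```bash
python3 - <<'E'
from h import *
p,R,s=pose(); print(inh(p),s["wrist_force"])
c=cam("wrist"); np.save("wrist2.npy",c,allow_pickle=True); cv2.imwrite("pics/wrist3.png",c["color"])
print(proj(c,[p,hp(0,0,.085),hp(.053,0,.0855)]))
E
```

```text
[ 57.60038574 -30.51882927 100.57758087] [-1.51777705 -0.09716811 -0.6551969 ]
[[319.60377276 270.07130964]
 [265.98418147 346.12003872]
 [261.02538235 263.50243137]]
```

View pics/wrist3.png

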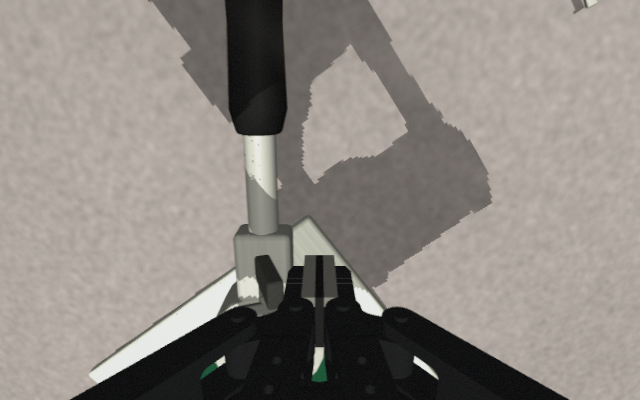

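The view shows the tab at (257..283, 255..305), upper edge leaning right, with the fingertip at (304..336) to its right and the neck below. I start pushing left slowly.

Call:
jog_arm([
  {"travel":[0,-1,0],"rot":[0,0,0],"claw":255},
  {"travel":[0,-1,0],"rot":[0,0,0],"claw":255},
  {"travel":[0,-1,0],"rot":[0,0,0],"claw":255},
  {"travel":[0,-1,0],"rot":[0,0,0],"claw":255},
  {"travel":[0,0,0],"rot":[0,0,0],"claw":255},
])

```text
time: 4.3
tool_pos: [0.5606, 0.0798, 0.1065]
tcp_rot: [0.945, 2.994, 0.001]
wrist_force: [0.0, -0.5, 0.7]
width: -0.0
grip_force: 0.0
```

```bash
python3 - <<'E'
from h import *
p,R,s=pose(); print(inh(p),s["wrist_force"],R.inv().apply(s["wrist_force"]))
E
```

```text
[ 53.72577535 -28.56901459 106.48932003] [ 0.02725165 -0.46288631  0.73023918] [-0.28924706 -0.36236097 -0.73026455]
```

Call:
jog_arm([
  {"travel":[0,-1,0],"rot":[0,0,0],"claw":255},
  {"travel":[0,-1,0],"rot":[0,0,0],"claw":255},
  {"travel":[0,-1,0],"rot":[0,0,0],"claw":255},
  {"travel":[0,-1,0],"rot":[0,0,0],"claw":255},
  {"travel":[0,-1,0],"rot":[0,0,0],"claw":255},
])

```text
time: 4.8
tool_pos: [0.5579, 0.0765, 0.1061]
tcp_rot: [0.946, 2.994, 0.003]
wrist_force: [2.0, 4.4, 4.8]
width: 0.0
grip_force: 2.7
```

Call:
jog_arm([
  {"travel":[0,-0.5,0],"rot":[0,0,0],"claw":255},
  {"travel":[0,-0.5,0],"rot":[0,0,0],"claw":255},
  {"travel":[0,-0.5,0],"rot":[0,0,0],"claw":255},
  {"travel":[0,-0.5,0],"rot":[0,0,0],"claw":255},
  {"travel":[0,-0.5,0],"rot":[0,0,0],"claw":255},
])

```text
time: 5.3
tool_pos: [0.5567, 0.0748, 0.1068]
tcp_rot: [0.945, 2.994, 0.004]
wrist_force: [-0.6, 6.8, 7.0]
width: 0.0
grip_force: 4.4
```

```bash
python3 - <<'E'
from h import *
p,R,s=pose(); print(inh(p),s["wrist_force"],R.inv().apply(s["wrist_force"]))
E
```

```text
[ 53.95892215 -22.27443671 106.77167679] [-0.58260761  6.78293707  7.03934828] [ 4.36460603  5.23891879 -7.02880042]
```

```bash
python3 - <<'E'
from h import *
p,R,s=pose(); print(inh(p),R.inv().apply(s["wrist_force"]))
c=cam("wrist"); 
p,R,s=pose(); print(inh(p),R.inv().apply(s["wrist_force"]))
cv2.imwrite("pics/wrist4.png",cv2.resize(c["color"][200:350,220:380],None,fx=3.7,fy=3.7,interpolation=cv2.INTER_CUBIC))
E
```

```text
[ 53.95892215 -22.27443671 106.77167679] [ 4.36460603  5.23891879 -7.02880042]
[ 53.93720882 -22.2048297  106.80742332] [ 2.99143359  5.22321153 -7.77843875]
```

View pics/wrist4.png

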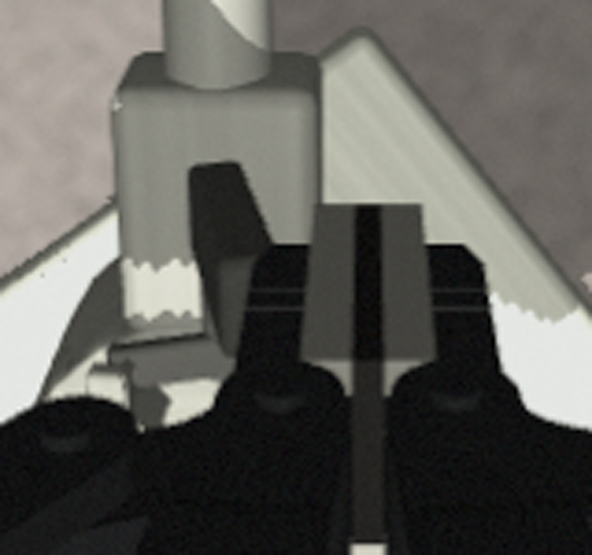

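The crop shows the finger's black back touching the tab at about (255,260) in the crop. The tab still leans right and friction is holding it down, so I follow its arc by moving up, then left and up.

Call:
jog_arm([
  {"travel":[0,0,-0.5],"rot":[0,0,0],"claw":255},
  {"travel":[0,0,-0.5],"rot":[0,0,0],"claw":255},
  {"travel":[0,0,-0.5],"rot":[0,0,0],"claw":255},
  {"travel":[0,0,-0.3],"rot":[0,0,0],"claw":255},
  {"travel":[0,0,0],"rot":[0,0,0],"claw":255},
])

```text
time: 5.85
tool_pos: [0.5559, 0.0738, 0.1073]
tcp_rot: [0.945, 2.995, 0.0]
wrist_force: [0.5, 3.4, 6.4]
width: 0.0
grip_force: 3.0
```

```bash
python3 - <<'E'
from h import *
p,R,s=pose(); print(inh(p),R.inv().apply(s["wrist_force"]),s["grip_force"])
E
```

```text
[ 54.08884012 -20.95116848 107.33359176] [ 1.54870188  3.10224116 -6.35388323] 2.956772558391094
```

Call:
jog_arm([
  {"travel":[0,0,-0.5],"rot":[0,0,0],"claw":255},
  {"travel":[0,0,-0.5],"rot":[0,0,0],"claw":255},
  {"travel":[0,0,-0.5],"rot":[0,0,0],"claw":255},
  {"travel":[0,0,-0.5],"rot":[0,0,0],"claw":255},
  {"travel":[0,0,0],"rot":[0,0,0],"claw":255},
])

```text
time: 6.35
tool_pos: [0.5544, 0.0732, 0.1081]
tcp_rot: [-0.945, -2.994, 0.003]
wrist_force: [-0.2, 0.9, 0.3]
width: -0.004
grip_force: 0.0
```

```bash
python3 - <<'E'
from h import *
p,R,s=pose(); print(inh(p),R.inv().apply(s["wrist_force"]),s["grip_force"])
E
```

```text
[ 54.96540662 -19.58202034 108.10868662] [ 0.70425437  0.60719661 -0.25613242] 0.0
```

Call:
jog_arm([
  {"travel":[0,-0.7,-0.3],"rot":[0,0,0],"claw":255},
  {"travel":[0,-0.7,-0.3],"rot":[0,0,0],"claw":255},
  {"travel":[0,-0.7,-0.3],"rot":[0,0,0],"claw":255},
  {"travel":[0,-0.7,-0.3],"rot":[0,0,0],"claw":255},
  {"travel":[0,0,0],"rot":[0,0,0],"claw":255},
])

```text
time: 6.85
tool_pos: [0.5539, 0.0714, 0.1103]
tcp_rot: [0.946, 2.996, -0.0]
wrist_force: [0.7, 0.5, -0.0]
width: 0.0
grip_force: 0.0
```

```bash
python3 - <<'E'
from h import *
p,R,s=pose(); print(inh(p),R.inv().apply(s["wrist_force"]),s["grip_force"])
E
```

```text
[ 54.27775914 -17.83811713 110.33957622] [-0.33422781  0.78566798  0.0044396 ] 0.0
```

```bash
cat >> h.py <<'E'
def tab(c,th,yaw=144.8):
    # top face outline (4 corners) of tab at lean th (+ left)
    P=[]
    for x,w in ((.060,.004),(.060,-.004),(.046,-.004),(.046,.004)):
        y=.030*np.sin(th)+w*np.cos(th); z=.0855+.030*np.cos(th)-w*np.sin(th); P.append(hp(x,y,z,yaw))
    return proj(c,P).round(0)
E
python3 - <<'E'
from h import *
c=cam("wrist"); g=cv2.cvtColor(c["color"],cv2.COLOR_BGR2GRAY)
for th in (-.4,-.2,0,.2,.4): print(th,tab(c,th).tolist())
print(proj(c,[pose()[0]]), "neck",proj(c,[hp(.07,.015,.085),hp(.07,-.015,.085)]))
for r in range(225,320,4): print(r,"".join("%3d"%(v//2) for v in g[r,232:330:3]))
cv2.imwrite("pics/w5.png",c["color"])
E
```

```text
-0.4 [[298.0, 264.0], [314.0, 260.0], [314.0, 287.0], [298.0, 290.0]]
-0.2 [[285.0, 264.0], [302.0, 263.0], [303.0, 290.0], [286.0, 291.0]]
0 [[271.0, 264.0], [289.0, 264.0], [290.0, 291.0], [273.0, 291.0]]
0.2 [[259.0, 263.0], [276.0, 264.0], [277.0, 291.0], [261.0, 289.0]]
0.4 [[248.0, 260.0], [263.0, 263.0], [264.0, 290.0], [250.0, 286.0]]
[[319.72289648 270.08923136]] neck [[257.60706756 219.8551465 ]
 [314.25145186 220.09165624]]
225  82 83 81 84 84 81 82 84 86 71 60 64 61 64 65 63 64 62 63 62 64 63 62 63 63 64 61 45 90 90 93 89 90
229  83 82 83 82 81 80 80 81 82 69 63 70 68 70 71 70 72 69 69 69 70 71 70 71 72 73 66 52 91 90 91 92 88
233  84 82 79 82 79 82 81 80 82 69 62 70 68 70 69 69 71 70 69 69 69 70 70 70 72 72 66 52 90 91 90 90 92
237  83 85 81 79 79 79 83 84 84 73 61 70 68 69 70 70 70 69 68 68 69 71 70 71 70 72 66 52 92 90 91 90 90
241  83 84 83 83 81 80 83 83 81 76 59 69 68 69 70 69 69 68 62 49 55 70 70 70 70 72 66 53 92 93 91 92 90
245  86 83 83 82 80 80 83 82 79 78 59 70 68 68 70 70 24 17 17 17 14 58 70 69 70 72 65 52 90 92 92 90 92
249  85 82 81 81 81 83 84 83 81 67 58
[... 1134 characters left out ...]
2 95 30 46 36 50 50 50 52 50 45  7  9  9  8  8 25 33 33 33 33  8  7  6 32 33
297 113114114 83 37 48102 74 75 73 55 45 49 49 48 49 49 37  7  7 10  8  7 21 40 49 49 49 13 14 11 49 49
301 114114114 36 85102103 87106105 90 32 35 63103102 98  8  7  7  6  8  6  6  8  8 31 66 18 17 17 66 32
305 114114 75 73105108108 91107105 98 32 34 35 59104  7  9  9 10  7  7  6  8  7  8  9 47 18 17 16 48  9
309   9  8  7  6  8  6  8 65106104103 39 34 33105 54  5  6  9  9 15 16 14  9  6  9  7  8 17 19 19 10  5
313   7  9  9  8  9  7  9  5 58105104 52 82 13  8  8  8  7  8  7  8  9  9  8  5  8 10  6 17 18 18  7  8
317   8  6  8 10 10  8  8  5  8  6  8  9  9  5  7  8  7  9 10  9  7  9  8  6  6  8  7  5 16 19 15  4  7
```

The numbers show the tab edge at columns 282 to 301 at row 265, a lean of about -0.17, so the lever is moving. I continue.

Call:
jog_arm([
  {"travel":[0,-1,-0.2],"rot":[0,0,0],"claw":255},
  {"travel":[0,-1,-0.2],"rot":[0,0,0],"claw":255},
  {"travel":[0,-1,-0.1],"rot":[0,0,0],"claw":255},
  {"travel":[0,-1,0],"rot":[0,0,0],"claw":255},
  {"travel":[0,0,0],"rot":[0,0,0],"claw":255},
])

```text
time: 7.4
tool_pos: [0.552, 0.0685, 0.1112]
tcp_rot: [0.946, 2.995, 0.001]
wrist_force: [0.5, 2.5, 1.2]
width: 0.002
grip_force: 1.3
```

Call:
jog_arm([
  {"travel":[0,-1,0],"rot":[0,0,0],"claw":255},
  {"travel":[0,-1,0],"rot":[0,0,0],"claw":255},
  {"travel":[0,-1,0],"rot":[0,0,0],"claw":255},
  {"travel":[0,-1,0],"rot":[0,0,0],"claw":255},
  {"travel":[0,0,0],"rot":[0,0,0],"claw":255},
])

```text
time: 7.9
tool_pos: [0.5497, 0.0648, 0.111]
tcp_rot: [0.945, 2.995, 0.0]
wrist_force: [1.7, 1.7, 1.8]
width: -0.0
grip_force: 1.3
```

```bash
python3 - <<'E'
from h import *
c=cam("wrist"); g=cv2.cvtColor(c["color"],cv2.COLOR_BGR2GRAY)
p,R,s=pose(); print(inh(p),R.inv().apply(s["wrist_force"]),s["grip_force"])
for th in (-.2,0,.2,.3,.4): print(th,tab(c,th)[:2].tolist())
print("neck",proj(c,[hp(.07,.015,.085),hp(.07,-.015,.085)]),proj(c,[hp(.06,0,.0855)]))
for r in range(220,285,5): print(r,"".join("%3d"%(v//2) for v in g[r,242:340:3]))
E
```

```text
[ 53.97698616  -9.95722328 110.95951827] [-0.3395041   2.13310021 -2.07484781] 1.2622439861297607
-0.2 [[302.0, 263.0], [319.0, 262.0]]
0 [[289.0, 263.0], [307.0, 263.0]]
0.2 [[276.0, 261.0], [293.0, 263.0]]
0.3 [[271.0, 260.0], [287.0, 263.0]]
0.4 [[265.0, 259.0], [280.0, 262.0]]
neck [[272.57528963 218.80878323]
 [329.09347997 219.02673342]] [[301.01595333 236.65949682]]
220  83 85 83 84 84 84 81 81 82 83 84 70 37 40 40 42 39 41 52 66 69 65 45 38 38 37 38 37 35 78 88 90 91
225  81 81 82 84 83 81 81 83 85 84 82 51 66 66 65 66 66 66 65 66 66 65 67 66 66 65 66 67 60 71 92 88 89
230  84 82 82 83 80 79 80 79 81 80 78 51 67 70 68 70 71 69 70 69 70 69 71 71 70 71 72 73 62 71 90 92 89
235  84 84 81 81 80 81 83 84 83 82 81 50 68 71 68 71 70 70 70 69 70 69 71 71 70 71 72 72 60 75 90 90 90
240  83 83 83 82 80 80 83 83 82 82 82 52 66 70 68 70 70 69 64 55 53 53 71 71 70 70 71 71 60 76 89 91 89
245  84 81 83 81 79 81 84 81 79 79 80 48 64 70 67 69 71 51 16 17 15 15 32 70 69 69 69 71 59 75 94 91 91
250  84 82 83 82 79 80 82 82 50 42 60 59 64 70 68 69 70 16 15 15 16 15 31 69 68 69 70 70 59 77 91 93 91
255  84 83 83 81 81 77 71 46 77111113 62 62 70 68 69 57 16 15 15 17 23 33 38 38 20 22 33 35 44 41 89 91
260  80 84 83 82 61 51 96113114114104 70 61 69 67 69 22 16 16 17 16 33 32 32 32  8  5 25 32 34 33 88 89
265  83 83 42 61108114114114114114 57 38 64 68 67 67 18 18 17 19 16 32 32 33 33  5  5 25 32 32 33 39 86
270  45 76112114114113113113 93 33 35 38 97109 91 57  7  6  9  7  8 32 34 34 33  5  8 24 32 33 33 23  8
275 113114114114114113114 45 34 35 35 35 95109108 50  8  7  6 10 14 32 32 32 32  4  4 24 33 32 33 27  5
280 114114114114114114 60 35 35 35 34 34 73 86108 10 10  9  7  8 25 33 32 33 34  9  8 24 32 32 33 33  6
```

Call:
jog_arm([
  {"travel":[0,-1,0],"rot":[0,0,0],"claw":255},
  {"travel":[0,-1,0],"rot":[0,0,0],"claw":255},
  {"travel":[0,-1,0],"rot":[0,0,0],"claw":255},
  {"travel":[0,-1,0],"rot":[0,0,0],"claw":255},
  {"travel":[0,-1,0],"rot":[0,0,0],"claw":255},
])

```text
time: 8.45
tool_pos: [0.5468, 0.0608, 0.111]
tcp_rot: [0.945, 2.995, 0.001]
wrist_force: [1.9, 3.2, 3.0]
width: -0.003
grip_force: 2.0
```

Call:
jog_arm([
  {"travel":[0,-0.5,0],"rot":[0,0,0],"claw":255},
  {"travel":[0,-0.5,0],"rot":[0,0,0],"claw":255},
  {"travel":[0,-0.5,0],"rot":[0,0,0],"claw":255},
  {"travel":[0,-0.5,0],"rot":[0,0,0],"claw":255},
  {"travel":[0,0,0],"rot":[0,0,0],"claw":255},
])

```text
time: 8.95
tool_pos: [0.5456, 0.0592, 0.1108]
tcp_rot: [0.945, 2.995, 0.0]
wrist_force: [4.0, 3.4, 3.0]
width: -0.002
grip_force: 2.4
```

```bash
python3 - <<'E'
from h import *
c=cam("wrist"); g=cv2.cvtColor(c["color"],cv2.COLOR_BGR2GRAY)
p,R,s=pose(); print(inh(p),R.inv().apply(s["wrist_force"]),s["grip_force"])
for th in (0,.2,.3,.4): print(th,tab(c,th)[:2].tolist())
print("neck",proj(c,[hp(.07,.015,.085),hp(.07,-.015,.085)]),proj(c,[hp(.06,0,.0855)]))
for r in range(220,285,5): print(r,"".join("%3d"%(v//2) for v in g[r,260:358:3]))
E
```

```text
[ 54.04827088  -3.09683496 110.87141413] [-1.79550343  4.88155863 -2.04118064] 2.362909554490784
0 [[304.0, 263.0], [322.0, 264.0]]
0.2 [[291.0, 262.0], [308.0, 264.0]]
0.3 [[285.0, 261.0], [302.0, 263.0]]
0.4 [[280.0, 259.0], [295.0, 263.0]]
neck [[285.51746045 219.26036246]
 [342.09223026 219.476394  ]] [[313.80463455 237.12021708]]
220  84 84 84 82 81 82 82 83 86 78 34 37 37 38 35 36 59 66 69 65 58 38 35 36 35 34 35 71 91 91 88 68 47
225  85 82 81 82 85 85 85 84 84 47 62 65 62 65 66 65 66 63 65 63 65 66 64 65 65 66 61 48 89 89 90 91 75
230  82 81 80 80 80 82 81 79 80 54 64 71 69 70 72 71 71 69 69 69 72 72 71 71 71 74 64 50 92 89 88 91 92
235  81 80 82 83 84 82 81 80 82 52 64 71 69 70 71 70 72 69 70 69 70 71 69 71 71 72 64 56 90 91 91 88 90
240  82 79 81 84 83 82 82 81 81 58 63 71 68 70 71 70 64 54 68 69 71 70 70 69 71 72 63 64 91 89 90 92 89
245  82 80 82 84 81 79 79 78 46 42 62 70 68 70 69 14 15 16 17 18 45 70 69 70 70 71 61 63 90 91 89 90 92
250  82 81 82 83 83 50 43 58103 62 62 70 67 52 16 14 16 16 19 18 44 69 68 69 70 71 60 73 93 91 91 89 89
255  82 81 76 73 46 75110113 87 70 62 70 22 15 17 26 24 26 25  8 17 33 37 37 38 71 60 72 90 93 92 90 90
260  82 54 51 94113114114 87 87 74 60 14 15 17 16 33 33 32 33  6  5 25 33 33 32 70 60 75 87 90 91 93 90
265  62108114114114114114 85 33 33 28 24 21 21 18 33 33 33 32 10  6 25 33 33 33 59 56 31 29 81 88 89 93
270 114114114114114113 33 35 35 33  5  8  8  9  8 33 33 33 32  8  7 24 33 32 33 23  6  4  8  7 25 85 89
275 114113115114108 34 35 36 35 27  6  7  6  7 17 33 32 33 33  5  4 24 34 33 33 26  9 10  8  7  6 30 67
280 114114114107 35 35 35 36 32  5  9  7  9  7 23 34 32 33 33  7  4 24 32 33 32 32 10  5  9  6  8 30 29
```

Lean is now about +0.2 with roughly 5 N of side force. I push a little further in half-millimetre rows.

Call:
jog_arm([
  {"travel":[0,-0.5,0],"rot":[0,0,0],"claw":255},
  {"travel":[0,-0.5,0],"rot":[0,0,0],"claw":255},
  {"travel":[0,-0.5,0],"rot":[0,0,0],"claw":255},
  {"travel":[0,0,0],"rot":[0,0,0],"claw":255},
  {"travel":[0,0,0],"rot":[0,0,0],"claw":255},
])

```text
time: 9.5
tool_pos: [0.5448, 0.0581, 0.1107]
tcp_rot: [0.945, 2.995, 0.001]
wrist_force: [4.9, 2.3, 1.2]
width: 0.001
grip_force: 2.6
```

```bash
python3 - <<'E'
from h import *
p,R,s=pose(); print(inh(p),R.inv().apply(s["wrist_force"]),s["grip_force"])
E
```

```text
[ 54.10035582  -1.67103872 110.71029442] [-2.72385474  4.68683119 -1.18669945] 2.5767117395298555
```

Call:
jog_arm([
  {"travel":[0,-0.5,0],"rot":[0,0,0],"claw":255},
  {"travel":[0,-0.5,0],"rot":[0,0,0],"claw":255},
  {"travel":[0,-0.5,0],"rot":[0,0,0],"claw":255},
  {"travel":[0,0,0],"rot":[0,0,0],"claw":255},
  {"travel":[0,0,0],"rot":[0,0,0],"claw":255},
])

```text
time: 10.0
tool_pos: [0.544, 0.0569, 0.1106]
tcp_rot: [0.945, 2.995, 0.001]
wrist_force: [5.4, 3.4, 0.7]
width: 0.001
grip_force: 2.6
```

```bash
python3 - <<'E'
from h import *
c=cam("wrist"); g=cv2.cvtColor(c["color"],cv2.COLOR_BGR2GRAY)
p,R,s=pose(); print(inh(p),R.inv().apply(s["wrist_force"]),s["grip_force"])
for th in (0,.2,.3,.4): print(th,tab(c,th)[:2].tolist())
print("neck",proj(c,[hp(.07,.015,.085),hp(.07,-.015,.085)]),proj(c,[hp(.06,0,.0855)]))
for r in range(230,276,5): print(r,"".join("%3d"%(v//2) for v in g[r,260:358:3]))
E
```

```text
[ 53.99553833  -0.2470908  110.67189799] [-2.43221009  5.05549796 -0.43575174] 2.627305532223545
0 [[310.0, 264.0], [328.0, 264.0]]
0.2 [[298.0, 262.0], [315.0, 264.0]]
0.3 [[292.0, 261.0], [308.0, 263.0]]
0.4 [[286.0, 259.0], [302.0, 263.0]]
neck [[290.81959181 219.31981751]
 [347.45693966 219.52633034]] [[319.0650381 237.1927398]]
230  83 82 81 79 80 80 81 81 80 80 53 63 71 69 71 71 70 72 70 69 70 71 71 70 71 72 73 66 52 91 91 88 90
235  81 81 81 82 83 84 83 81 81 81 59 63 71 69 70 70 71 72 69 69 69 70 71 70 71 71 73 65 51 90 90 92 89
240  83 81 79 80 83 83 84 82 82 81 67 63 71 70 69 71 70 64 54 69 69 70 70 69 71 70 72 64 50 91 89 90 91
245  84 81 79 82 84 81 79 78 78 47 42 61 70 68 69 58 16 15 16 16 18 44 70 68 69 70 71 63 59 91 91 89 89
250  83 83 80 82 82 83 69 42 52 96 62 60 70 68 13 15 15 16 19 20 20 44 70 68 69 69 71 62 57 94 91 90 89
255  84 82 81 77 76 44 64108114 88 75 59 52 15 16 24 25 25 26  9  7 29 38 37 37 69 70 62 55 91 91 93 90
260  83 82 71 48 86111114114104 86 80 17 15 17 17 33 32 33 33  7  6 24 33 31 32 68 70 61 64 88 90 91 93
265  45 57102114114114114114 86 56 27 26 23 20 18 33 32 32 31  7  6 25 33 33 32 59 67 59 38 32 62 88 90
270 112114114114114114114 97 34 32  7  7  6  7  6 33 32 33 34  6  5 27 32 33 33 23 10 10  7 10 26 31 59
275 114114114114114114 34 34 35 26 10  6  8  8 15 32 33 33 32  6  7 23 33 33 33 26  8 10  5  4  7 32 30
```

Call:
jog_arm([
  {"travel":[0,-0.5,0],"rot":[0,0,0],"claw":255},
  {"travel":[0,-0.5,0],"rot":[0,0,0],"claw":255},
  {"travel":[0,-0.5,0],"rot":[0,0,0],"claw":255},
  {"travel":[0,0,0],"rot":[0,0,0],"claw":255},
  {"travel":[0,0,0],"rot":[0,0,0],"claw":255},
])

```text
time: 10.55
tool_pos: [0.5433, 0.0556, 0.1106]
tcp_rot: [0.945, 2.995, 0.001]
wrist_force: [5.5, 2.5, 0.1]
width: 0.001
grip_force: 2.7
```

```bash
python3 - <<'E'
from h import *
p,R,s=pose(); print(inh(p),R.inv().apply(s["wrist_force"]),s["grip_force"])
E
```

```text
[ 53.88284206   1.16074984 110.63009849] [-3.03799514  5.1829256  -0.08552205] 2.651134619372897
```

Call:
jog_arm([
  {"travel":[0,4,0],"rot":[0,0,0],"claw":255},
  {"travel":[0,6,0],"rot":[0,0,0],"claw":255},
  {"travel":[10,15,-10],"rot":[0,0,0],"claw":255},
  {"travel":[0,15,-10],"rot":[0,0,0],"claw":255},
  {"travel":[0,0,0],"rot":[0,0,0],"claw":255},
])

```text
time: 11.05
tool_pos: [0.5582, 0.0951, 0.1314]
tcp_rot: [0.943, 2.996, 0.0]
wrist_force: [1.0, -1.0, 0.8]
width: 0.004
grip_force: 0.0
```

```bash
python3 - <<'E'
from h import *
c=cam("wrist"); 
p,R,s=pose(); print(inh(p),R.inv().apply(s["wrist_force"]),s["grip_force"])
for th in (0,.2,.3,.4): print(th,tab(c,th).tolist())
print("neck",proj(c,[hp(.07,.015,.085),hp(.07,-.015,.085)]).tolist(),"grip",proj(c,[hp(.12,0,.075),hp(.17,0,.075)]).tolist())
np.save("wrist5.npy",c,allow_pickle=True)
cv2.imwrite("pics/wrist5.png",cv2.resize(c["color"][140:340,120:380],None,fx=3,fy=3,interpolation=cv2.INTER_CUBIC))
E
```

```text
[ 64.7262976  -38.52743917 130.58994776] [0.1966842  0.91011322 0.77362274] 0.0
0 [[236.0, 262.0], [251.0, 262.0], [253.0, 286.0], [238.0, 285.0]]
0.2 [[225.0, 261.0], [240.0, 262.0], [241.0, 286.0], [228.0, 284.0]]
0.3 [[221.0, 260.0], [234.0, 262.0], [236.0, 285.0], [223.0, 283.0]]
0.4 [[216.0, 258.0], [229.0, 261.0], [231.0, 285.0], [219.0, 281.0]]
neck [[228.1490211052195, 222.99849283784764], [278.1881319218004, 223.30174205466133]] grip [[251.69215679645043, 136.51334552581943], [247.00310084738794, 43.03969424003441]]
```

View pics/wrist5.png

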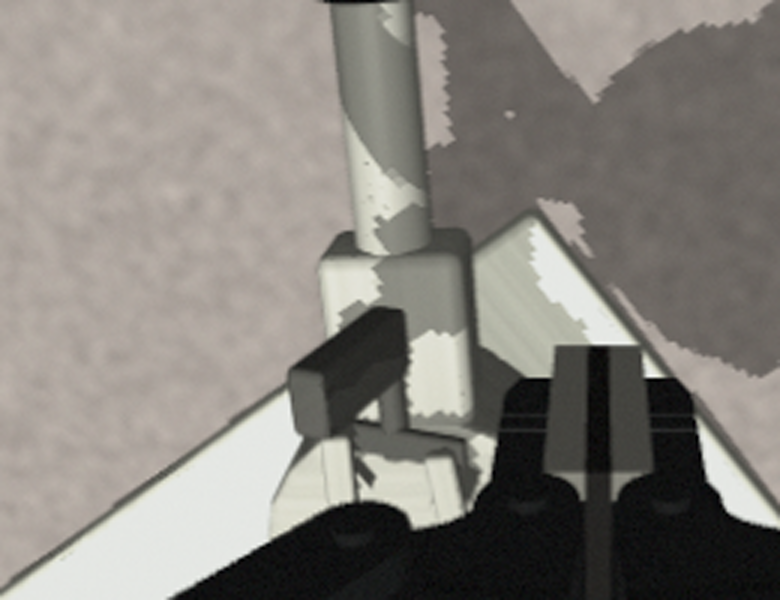

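The tab top is at (217..229, 263), a lean of about 0.37, so the lever is over and the handle has barely moved. In the first crop the dog's tip shows at (372,68) and the stop pin at (300,107); I compute the remaining swing from those two.

```bash
python3 - <<'E'
from h import *
c=np.load("top.npy",allow_pickle=True).item()
tip=onz(c,[[235+372/5.4,145+66/5.4]],.0385)[0];pin=onz(c,[[235+300/5.4,145+106/5.4]],.045)[0]
w=np.load("wrist1.npy",allow_pickle=True).item(); pw=onz(w,[[339,221]],.045)[0]
for n,a in (("dog",tip),("pin",pin),("pinw",pw)): d=a-B; print(n,np.hypot(*d[:2]),np.degrees(np.arctan2(d[1],d[0])))
plan(hp(.17,-.041,.055),tool(54.8))
E
```

```text
dog 0.047336304195359016 -5.176627525292775
pin 0.03944116967239033 49.14158536951422
pinw 0.03988802597682757 58.73710402581731
t 11.1 pos [0.5573 0.0943 0.1306] travel now-frame mm [105.2   3.   75.6] after-turn frame [105.3   2.5  75.6] rot deg [-0.1 -0.   0.3] F [ 0.36  0.86 -0.77] q [ 0.12  0.14  1.94 -0.    1.06 -0.84]
```

Call:
jog_arm([
  {"travel":[35,-1,0],"rot":[0,0,0],"claw":255},
  {"travel":[35,-1,0],"rot":[0,0,0],"claw":255},
  {"travel":[35,0,20],"rot":[0,0,0],"claw":255},
  {"travel":[0,0,35],"rot":[0,0,0],"claw":255},
  {"travel":[0,0,20],"rot":[0,0,0],"claw":255},
])

```text
time: 11.6
tool_pos: [0.4666, 0.1518, 0.0528]
tcp_rot: [-0.942, -2.993, 0.005]
wrist_force: [-0.8, -0.6, -0.1]
width: 0.002
grip_force: 0.0
```

Call:
jog_arm([
  {"travel":[0,-1.5,0],"rot":[0,0,0],"claw":255},
  {"travel":[0,-1.5,0],"rot":[0,0,0],"claw":255},
  {"travel":[0,-1.5,0],"rot":[0,0,0],"claw":255},
  {"travel":[0,-1.5,0],"rot":[0,0,0],"claw":255},
  {"travel":[0,-1.5,0],"rot":[0,0,0],"claw":255},
])

```text
time: 12.1
tool_pos: [0.4671, 0.1464, 0.0569]
tcp_rot: [0.946, 2.994, 0.002]
wrist_force: [0.7, -0.1, -0.6]
width: 0.002
grip_force: 0.0
```

```bash
python3 - <<'E'
from h import *
p,R,s=pose(); print(inh(p),R.inv().apply(s["wrist_force"]),s["grip_force"],s["q"])
E
```

```text
[168.49407459 -29.13107307  56.94041911] [-0.63082036  0.28168028  0.61819299] 0.0 [ 2.52916964e-01  9.49976068e-02  2.15520847e+00 -4.71960391e-05
  8.89284166e-01 -7.06054188e-01]
```

Call:
jog_arm([
  {"travel":[0.8,-6,0],"rot":[0,0,-2],"claw":255},
  {"travel":[0.8,-6,0],"rot":[0,0,-2],"claw":255},
  {"travel":[0.8,-6,0],"rot":[0,0,-2],"claw":255},
  {"travel":[0.8,-6,0],"rot":[0,0,-2],"claw":255},
  {"travel":[0.8,-6,0],"rot":[0,0,-2],"claw":255},
])

```text
time: 12.6
tool_pos: [0.4478, 0.1232, 0.0566]
tcp_rot: [0.679, 3.066, 0.002]
wrist_force: [-0.4, 2.8, 0.5]
width: -0.0
grip_force: 0.9
```

```bash
cat >> h.py <<'E'
def rep():
    p,R,s=pose(); y=R.apply([0,1,0]); yaw=np.degrees(np.arctan2(y[1],y[0]))+90
    print("t",s["time"],"tool-yaw",yaw.round(2),"inh",inh(p,yaw).round(1),"Ftool",R.inv().apply(s["wrist_force"]).round(1),"grip",round(s["grip_force"],1),"phi",np.degrees(np.arctan2(*(p-B)[1::-1])).round(2)%360)
E
python3 -c "
from h import *
rep()"
```

```text
t 12.6 tool-yaw 155.02 inh [168.3 -29.3  56.6] Ftool [ 1.6  2.3 -0.5] grip 0.9 phi 145.13
```

Call:
jog_arm([
  {"travel":[0.8,-6,0],"rot":[0,0,-2],"claw":255},
  {"travel":[0.8,-6,0],"rot":[0,0,-2],"claw":255},
  {"travel":[0.8,-6,0],"rot":[0,0,-2],"claw":255},
  {"travel":[0.8,-6,0],"rot":[0,0,-2],"claw":255},
  {"travel":[0.8,-6,0],"rot":[0,0,-2],"claw":255},
])

```text
time: 13.1
tool_pos: [0.4332, 0.0976, 0.0566]
tcp_rot: [0.411, 3.114, 0.005]
wrist_force: [-0.7, 7.6, 1.0]
width: -0.002
grip_force: 3.8
```

Call:
jog_arm([
  {"travel":[0.8,-6,0],"rot":[0,0,-2],"claw":255},
  {"travel":[0.8,-6,0],"rot":[0,0,-2],"claw":255},
  {"travel":[0.8,-6,0],"rot":[0,0,-2],"claw":255},
  {"travel":[0.8,-6,0],"rot":[0,0,-2],"claw":255},
  {"travel":[0.8,-6,0],"rot":[0,0,-2],"claw":255},
])

```text
time: 13.6
tool_pos: [0.423, 0.0692, 0.0566]
tcp_rot: [-0.138, -3.138, -0.006]
wrist_force: [-2.3, 7.9, 1.7]
width: -0.001
grip_force: 4.0
```

```bash
python3 - <<'E'
from h import *
rep()
c=cam("top"); im=c["color"]; np.save("top2.npy",c,allow_pickle=True)
cv2.imwrite("pics/crop2.png",cv2.resize(im[140:260,240:340],None,fx=5,fy=5,interpolation=cv2.INTER_CUBIC))
E
```

```text
t 13.6 tool-yaw 174.96 inh [168.2 -29.   56.6] Ftool [ 3.   7.7 -1.7] grip 4.0 phi 165.16
```

View pics/crop2.png

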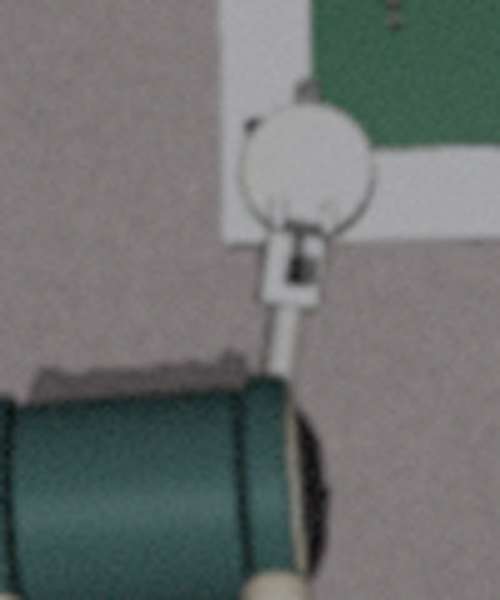

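The dog's tip is at (306,88) in the crop and has moved about 9 degrees towards the pin at (252,125). The lever sits on the handle's left and the push reads about 8 N, so the bolt is turning. I swing 20 degrees more.

Call:
jog_arm([
  {"travel":[0.8,-6,0],"rot":[0,0,-2],"claw":255},
  {"travel":[0.8,-6,0],"rot":[0,0,-2],"claw":255},
  {"travel":[0.8,-6,0],"rot":[0,0,-2],"claw":255},
  {"travel":[0.8,-6,0],"rot":[0,0,-2],"claw":255},
  {"travel":[0.8,-6,0],"rot":[0,0,-2],"claw":255},
])

```text
time: 14.15
tool_pos: [0.4178, 0.0392, 0.0565]
tcp_rot: [0.136, -3.137, -0.005]
wrist_force: [-4.8, 8.2, 4.2]
width: 0.003
grip_force: 4.1
```

Call:
jog_arm([
  {"travel":[0.4,-3,0],"rot":[0,0,-1],"claw":255},
  {"travel":[0.4,-3,0],"rot":[0,0,-1],"claw":255},
  {"travel":[0.4,-3,0],"rot":[0,0,-1],"claw":255},
  {"travel":[0.4,-3,0],"rot":[0,0,-1],"claw":255},
  {"travel":[0.4,-3,0],"rot":[0,0,-1],"claw":255},
])

```text
time: 14.65
tool_pos: [0.4173, 0.024, 0.0564]
tcp_rot: [0.272, -3.128, -0.005]
wrist_force: [-5.3, 7.2, 6.9]
width: -0.002
grip_force: 4.1
```

```bash
python3 - <<'E'
from h import *
rep()
c=cam("top"); im=c["color"]; 
for n,c in (("0",np.load("top.npy",allow_pickle=True).item()),("1",np.load("top2.npy",allow_pickle=True).item()),("2",c)):
    g=cv2.cvtColor(c["color"],cv2.COLOR_BGR2GRAY); print(n)
    for r in range(152,168): print(r,"".join("%4d"%v for v in g[r,286:312]))
E
```

```text
t 14.65 tool-yaw 189.93 inh [168.4 -28.   56.4] Ftool [ 4.   8.  -6.8] grip 4.1 phi 180.5
0
152  163 163 165 164 164 162 163 162 165 164 164 164 162 164 162 151 111  86  76  79  78  75  79  79  78  78
153  161 166 163 163 160 162 163 162 164 164 163 164 164 164 162 146 110  79  77  74  81  78  77  77  78  77
154  164 162 161 162 162 163 165 162 162 162 164 164 163 164 162 146 114  83  79  77  80  82  73  78  77  80
155  166 162 163 165 164 161 165 163 164 165 164 164 165 163 161 147 113  89  84  81  74  81  80  78  79  79
156  162 165 163 162 162 164 163 162 164 163 165 165 164 165 162 146 113  95  88  85  81  78  81  80  83  79
157  164 165 164 162 162 163 163 162 162 164 165 164 164 160 158 139 110  96  95  99  88  82  81  80  76  80
158  164 163 164 162 163 164 163 162 163 162 162 162 164 163 153 130 108 102  99  99  92  80  78  79  81  82
159  165 164 165 163 164 165 163 161 163 161 164 162 163 163 149 117 107 103 103  99  88  80  82  82  80  82
160  164 163 162 162 161 163 165 161 164 162 161 157 160 157 146 125 119 122 117 104  90  84  78  83  80  82
161  164 161 165 166 163 16
[... 3527 characters left out ...]
56 156 152 149 139 132 121 101  88  82  82  80
162  163 167 162 163 158 160 160 156 146 139 150 157 159 159 163 162 162 161 163 157 149 135 118 103  87  79
163  166 164 158 144 131 135 146 156 161 158 162 164 165 162 164 163 163 165 163 166 160 159 147 128 102  89
164  162 162 145 110  86 105 137 158 165 164 163 165 162 163 163 162 164 160 163 166 164 163 162 154 133 109
165  163 165 142  95  82 127 153 160 162 164 162 164 162 163 167 164 163 165 165 163 164 165 164 161 152 132
166  163 163 145 116 120 150 161 163 162 165 161 164 164 162 166 162 165 162 164 163 162 163 164 165 163 152
167  167 164 153 139 143 160 164 164 164 162 163 161 165 166 163 163 163 163 165 164 162 164 163 164 164 159
```

```bash
python3 - <<'E'
from h import *
c=np.load("top2.npy",allow_pickle=True).item()
for n,uv,z in (("dog",(296.3,158.5),.0385),("pin",(290.0,164.6),.044)):
    d=onz(c,[uv],z)[0]-B; print(n,np.hypot(*d[:2]),np.degrees(np.arctan2(d[1],d[0])))
rep()
E
```

```text
dog 0.046066231116397655 19.800991858815276
pin 0.040732082946865034 50.33457952949998
t 14.7 tool-yaw 189.97 inh [168.4 -27.7  56.4] Ftool [ 3.2  6.4 -4.8] grip 3.5 phi 180.63
```

Call:
jog_arm([
  {"travel":[0.3,-1.8,0],"rot":[0,0,-0.6],"claw":255},
  {"travel":[0.3,-1.8,0],"rot":[0,0,-0.6],"claw":255},
  {"travel":[0.3,-1.8,0],"rot":[0,0,-0.6],"claw":255},
  {"travel":[0.3,-1.8,0],"rot":[0,0,-0.6],"claw":255},
  {"travel":[0.3,-1.8,0],"rot":[0,0,-0.6],"claw":255},
])

```text
time: 15.2
tool_pos: [0.4177, 0.0149, 0.0564]
tcp_rot: [0.353, -3.12, -0.005]
wrist_force: [-4.6, 7.3, 5.0]
width: 0.003
grip_force: 4.0
```

Call:
jog_arm([
  {"travel":[0.3,-1.8,0],"rot":[0,0,-0.6],"claw":255},
  {"travel":[0.3,-1.8,0],"rot":[0,0,-0.6],"claw":255},
  {"travel":[0.3,-1.8,0],"rot":[0,0,-0.6],"claw":255},
  {"travel":[0.3,-1.8,0],"rot":[0,0,-0.6],"claw":255},
  {"travel":[0.3,-1.8,0],"rot":[0,0,-0.6],"claw":255},
])

```text
time: 15.7
tool_pos: [0.4185, 0.0058, 0.0564]
tcp_rot: [0.435, -3.11, -0.005]
wrist_force: [-4.4, 7.0, 5.4]
width: -0.002
grip_force: 4.0
```

Call:
jog_arm([
  {"travel":[0.1,-0.9,0],"rot":[0,0,-0.3],"claw":255},
  {"travel":[0.1,-0.9,0],"rot":[0,0,-0.3],"claw":255},
  {"travel":[0.1,-0.9,0],"rot":[0,0,-0.3],"claw":255},
  {"travel":[0.1,-0.9,0],"rot":[0,0,-0.3],"claw":255},
  {"travel":[0.1,-0.9,0],"rot":[0,0,-0.3],"claw":255},
])

```text
time: 16.2
tool_pos: [0.4191, 0.0013, 0.0564]
tcp_rot: [0.475, -3.103, -0.005]
wrist_force: [-5.1, 6.6, 6.9]
width: 0.002
grip_force: 4.0
```

```bash
python3 - <<'E'
from h import *
rep()
c=cam("top"); g=cv2.cvtColor(c["color"],cv2.COLOR_BGR2GRAY)
for r in range(154,168): print(r,"".join("%4d"%v for v in g[r,286:302]))
E
```

```text
t 16.2 tool-yaw 197.41 inh [168.4 -27.5  56.4] Ftool [ 2.9  7.8 -6.8] grip 4.0 phi 188.15
154  164 163 163 161 163 163 163 166 163 167 165 163 163 165 163 146
155  166 164 165 165 164 164 164 164 162 163 162 164 164 163 164 147
156  163 164 163 166 168 164 162 157 149 156 161 165 163 164 164 145
157  162 167 163 161 163 157 148 133 126 137 152 161 163 165 163 147
158  161 164 161 164 164 151 128 106  99 111 127 150 161 164 163 148
159  163 164 163 165 163 146 110  89  93  98 114 135 162 164 161 148
160  166 165 163 164 162 148 112  92  96  96 113 132 149 160 159 150
161  162 163 164 163 163 146 110  94 100 116 129 139 151 160 161 157
162  166 162 163 160 159 149 124 112 123 141 151 156 164 162 163 164
163  164 164 157 145 134 130 133 136 147 160 163 161 162 164 162 161
164  163 161 147 112  83 106 140 157 163 165 163 165 167 164 162 166
165  161 162 146  96  82 125 152 161 164 164 162 167 164 165 164 164
166  163 160 150 117 119 149 161 166 164 165 163 161 161 164 162 164
167  166 165 155 136 148 160 163 164 163 162 164 166 162 163 164 162
```

Call:
jog_arm([
  {"travel":[0.1,-0.9,-0.3],"rot":[0,0,-0.3],"claw":255},
  {"travel":[0.1,-0.9,-0.3],"rot":[0,0,-0.3],"claw":255},
  {"travel":[0.1,-0.9,-0.3],"rot":[0,0,-0.3],"claw":255},
  {"travel":[0.1,-0.9,-0.3],"rot":[0,0,-0.3],"claw":255},
  {"travel":[0.1,-0.9,0],"rot":[0,0,-0.3],"claw":255},
])

```text
time: 16.75
tool_pos: [0.4196, -0.0029, 0.0566]
tcp_rot: [0.516, -3.097, -0.006]
wrist_force: [-1.1, 7.5, -0.9]
width: 0.0
grip_force: 3.8
```

Call:
jog_arm([
  {"travel":[0.1,-0.9,0],"rot":[0,0,-0.3],"claw":255},
  {"travel":[0.1,-0.9,0],"rot":[0,0,-0.3],"claw":255},
  {"travel":[0.1,-0.9,0],"rot":[0,0,-0.3],"claw":255},
  {"travel":[0.1,-0.9,0],"rot":[0,0,-0.3],"claw":255},
  {"travel":[0.1,-0.9,0],"rot":[0,0,-0.3],"claw":255},
])

```text
time: 17.25
tool_pos: [0.4204, -0.0073, 0.0566]
tcp_rot: [0.556, -3.089, -0.006]
wrist_force: [-3.3, 6.6, -1.0]
width: 0.004
grip_force: 3.9
```

```bash
python3 - <<'E'
from h import *
rep()
E
```

```text
t 17.25 tool-yaw 200.41 inh [168.6 -27.7  56.6] Ftool [0.8 7.4 1.1] grip 3.9 phi 191.08
```

Call:
jog_arm([
  {"travel":[0.1,-0.6,0],"rot":[0,0,-0.2],"claw":255},
  {"travel":[0.1,-0.6,0],"rot":[0,0,-0.2],"claw":255},
  {"travel":[0.1,-0.6,0],"rot":[0,0,-0.2],"claw":255},
  {"travel":[0.1,-0.6,0],"rot":[0,0,-0.2],"claw":255},
  {"travel":[0.1,-0.6,0],"rot":[0,0,-0.2],"claw":255},
])

```text
time: 17.75
tool_pos: [0.421, -0.0102, 0.0566]
tcp_rot: [0.583, -3.084, -0.006]
wrist_force: [-3.2, 6.8, -0.9]
width: -0.001
grip_force: 4.0
```

Call:
jog_arm([
  {"travel":[0.1,-0.6,0],"rot":[0,0,-0.2],"claw":255},
  {"travel":[0.1,-0.6,0],"rot":[0,0,-0.2],"claw":255},
  {"travel":[0.1,-0.6,0],"rot":[0,0,-0.2],"claw":255},
  {"travel":[0.1,-0.6,0],"rot":[0,0,-0.2],"claw":255},
  {"travel":[0.1,-0.6,0],"rot":[0,0,-0.2],"claw":255},
])

```text
time: 18.25
tool_pos: [0.4216, -0.013, 0.0566]
tcp_rot: [0.61, -3.079, -0.007]
wrist_force: [-3.3, 8.2, -0.2]
width: -0.005
grip_force: 4.5
```

Call:
jog_arm([
  {"travel":[0.1,-0.5,0],"rot":[0,0,-0.2],"claw":255},
  {"travel":[0.1,-0.5,0],"rot":[0,0,-0.2],"claw":255},
  {"travel":[0.1,-0.5,0],"rot":[0,0,-0.2],"claw":255},
  {"travel":[0,0,0],"rot":[0,0,0],"claw":255},
  {"travel":[0,0,0],"rot":[0,0,0],"claw":255},
])

```text
time: 18.75
tool_pos: [0.4219, -0.0144, 0.0566]
tcp_rot: [0.625, -3.076, -0.007]
wrist_force: [-4.0, 8.5, 0.3]
width: -0.001
grip_force: 4.5
```

```bash
python3 - <<'E'
from h import *
rep()
E
```

```text
t 18.75 tool-yaw 202.98 inh [168.5 -28.1  56.6] Ftool [ 0.4  9.3 -0.3] grip 4.5 phi 193.52
```

Call:
jog_arm([
  {"travel":[0,-0.5,0],"rot":[0,0,-0.2],"claw":255},
  {"travel":[0,-0.5,0],"rot":[0,0,-0.2],"claw":255},
  {"travel":[0,-0.5,0],"rot":[0,0,-0.2],"claw":255},
  {"travel":[0,0,0],"rot":[0,0,0],"claw":255},
  {"travel":[0,0,0],"rot":[0,0,0],"claw":255},
])

```text
time: 19.25
tool_pos: [0.4222, -0.0157, 0.0566]
tcp_rot: [0.641, -3.072, -0.007]
wrist_force: [-3.8, 9.1, 1.0]
width: -0.0
grip_force: 4.8
```

```bash
python3 - <<'E'
from h import *
rep()
E
```

```text
t 19.25 tool-yaw 203.58 inh [168.5 -28.6  56.6] Ftool [-0.1  9.9 -0.9] grip 4.8 phi 193.96
```

Call:
jog_arm([
  {"travel":[0,-0.6,0],"rot":[0,0,-0.1],"claw":255},
  {"travel":[0,-0.6,0],"rot":[0,0,-0.1],"claw":255},
  {"travel":[0,-0.6,0],"rot":[0,0,-0.1],"claw":255},
  {"travel":[0,0,0],"rot":[0,0,0],"claw":255},
  {"travel":[0,0,0],"rot":[0,0,0],"claw":255},
])

```text
time: 19.75
tool_pos: [0.4226, -0.0173, 0.0565]
tcp_rot: [0.649, -3.07, -0.008]
wrist_force: [-4.8, 9.7, 1.6]
width: 0.002
grip_force: 5.1
```

```bash
python3 - <<'E'
from h import *
rep()
c=cam("top"); g=cv2.cvtColor(c["color"],cv2.COLOR_BGR2GRAY)
for r in range(156,168): print(r,"".join("%4d"%v for v in g[r,286:302]))
rep()
E
```

```text
t 19.75 tool-yaw 203.88 inh [168.6 -27.8  56.5] Ftool [ 0.5 10.8 -1.5] grip 5.1 phi 194.51
156  164 163 165 166 165 162 160 162 161 162 164 162 162 165 163 146
157  165 165 164 165 161 157 147 141 151 161 164 165 164 163 162 147
158  164 163 167 165 158 136 115 114 129 149 162 163 163 164 164 146
159  166 164 163 161 146 115  96  98 107 131 152 162 165 161 161 149
160  163 164 163 160 137 103 100 105 106 113 137 158 159 159 158 151
161  163 163 159 153 140 111 104 110 109 115 137 159 160 157 158 158
162  164 164 163 160 141 119 102 109 125 142 150 161 163 161 164 163
163  162 165 159 144 120 107 109 130 148 161 162 161 164 163 165 164
164  163 165 151 112  83 104 134 152 161 163 164 163 163 162 164 164
165  164 162 144  98  90 125 154 165 163 165 164 165 166 163 164 164
166  165 160 148 119 119 148 162 164 163 165 163 164 165 165 163 167
167  163 165 157 143 144 158 164 163 164 163 164 163 164 163 165 166
t 19.8 tool-yaw 203.88 inh [168.6 -27.8  56.6] Ftool [ 1.1 10.8 -1.8] grip 5.1 phi 194.51
```

Call:
jog_arm([
  {"travel":[0,-0.6,0],"rot":[0,0,-0.2],"claw":255},
  {"travel":[0,-0.6,0],"rot":[0,0,-0.2],"claw":255},
  {"travel":[0,-0.6,0],"rot":[0,0,-0.2],"claw":255},
  {"travel":[0,0,0],"rot":[0,0,0],"claw":255},
  {"travel":[0,0,0],"rot":[0,0,0],"claw":255},
])

```text
time: 20.3
tool_pos: [0.423, -0.0189, 0.0566]
tcp_rot: [0.665, -3.066, -0.008]
wrist_force: [-5.9, 9.2, 3.1]
width: 0.002
grip_force: 5.4
```

```bash
python3 - <<'E'
from h import *
rep()
E
```

```text
t 20.3 tool-yaw 204.48 inh [168.5 -28.   56.6] Ftool [ 1.6 10.8 -3. ] grip 5.4 phi 195.06
```

Call:
jog_arm([
  {"travel":[0,-0.8,-0.3],"rot":[0,0,-0.3],"claw":255},
  {"travel":[0,-0.8,-0.3],"rot":[0,0,-0.2],"claw":255},
  {"travel":[0,-0.8,0],"rot":[0,0,-0.2],"claw":255},
  {"travel":[0,0,0],"rot":[0,0,0],"claw":255},
  {"travel":[0,0,0],"rot":[0,0,0],"claw":255},
])

```text
time: 20.8
tool_pos: [0.4235, -0.0208, 0.0566]
tcp_rot: [0.683, -3.061, -0.009]
wrist_force: [-4.9, 9.9, -0.6]
width: 0.003
grip_force: 5.7
```

```bash
python3 - <<'E'
from h import *
rep()
E
```

```text
t 20.8 tool-yaw 205.17 inh [168.6 -28.1  56.6] Ftool [ 0.2 11.   0.7] grip 5.7 phi 195.71
```

Call:
jog_arm([
  {"travel":[0,-0.8,0],"rot":[0,0,-0.3],"claw":255},
  {"travel":[0,-0.8,0],"rot":[0,0,-0.2],"claw":255},
  {"travel":[0,-0.8,0],"rot":[0,0,-0.2],"claw":255},
  {"travel":[0,0,0],"rot":[0,0,0],"claw":255},
  {"travel":[0,0,0],"rot":[0,0,0],"claw":255},
])

```text
time: 21.3
tool_pos: [0.4241, -0.0229, 0.0566]
tcp_rot: [0.702, -3.056, -0.01]
wrist_force: [-6.1, 10.3, 1.3]
width: 0.004
grip_force: 6.1
```

```bash
python3 - <<'E'
from h import *
rep()
c=cam("top"); g=cv2.cvtColor(c["color"],cv2.COLOR_BGR2GRAY)
for r in range(156,168): print(r,"".join("%4d"%v for v in g[r,286:302]))
E
```

```text
t 21.3 tool-yaw 205.87 inh [168.6 -28.   56.6] Ftool [ 1.  11.9 -1.2] grip 6.1 phi 196.44
156  167 165 166 166 162 162 162 161 163 164 166 162 164 164 163 147
157  165 165 163 164 163 155 148 143 152 163 164 162 164 165 163 148
158  163 167 164 165 156 136 116 111 127 152 162 165 164 166 163 148
159  163 164 167 161 147 111  97  93 104 130 148 164 166 163 164 147
160  163 163 165 160 137 105  96  94  95 113 137 156 163 159 157 150
161  166 165 164 156 136 106  95  95  96 113 137 158 158 159 158 155
162  168 163 160 158 140 113 102 115 124 137 151 161 165 164 165 163
163  166 164 159 140 122 106 114 134 149 159 161 164 164 163 163 164
164  163 164 150 112  81 100 134 154 165 164 164 165 162 164 164 164
165  165 162 145  98  85 120 152 163 163 165 163 163 163 163 162 164
166  167 163 148 115 115 148 160 164 163 162 165 166 162 163 165 163
167  165 161 155 135 141 159 166 164 162 166 165 161 165 164 163 164
```

The dog's picture has not changed since the last look, so it is at the pin and only the handle's springiness is giving way. I push on to about 14 N.

Call:
jog_arm([
  {"travel":[0,-0.9,0],"rot":[0,0,-0.3],"claw":255},
  {"travel":[0,-0.9,0],"rot":[0,0,-0.3],"claw":255},
  {"travel":[0,-0.9,0],"rot":[0,0,-0.3],"claw":255},
  {"travel":[0,-0.9,0],"rot":[0,0,-0.3],"claw":255},
  {"travel":[0,0,0],"rot":[0,0,0],"claw":255},
])

```text
time: 21.85
tool_pos: [0.425, -0.026, 0.0566]
tcp_rot: [0.734, -3.047, -0.011]
wrist_force: [-8.3, 10.7, 5.7]
width: 0.0
grip_force: 6.8
```

Call:
jog_arm([
  {"travel":[0,-0.7,0],"rot":[0,0,-0.2],"claw":255},
  {"travel":[0,-0.7,0],"rot":[0,0,-0.2],"claw":255},
  {"travel":[0,0,0],"rot":[0,0,0],"claw":255},
  {"travel":[0,0,0],"rot":[0,0,0],"claw":255},
  {"travel":[0,0,0],"rot":[0,0,0],"claw":255},
])

```text
time: 22.35
tool_pos: [0.4254, -0.0271, 0.0565]
tcp_rot: [0.744, -3.044, -0.011]
wrist_force: [-9.7, 10.4, 5.6]
width: -0.001
grip_force: 7.0
```

```bash
python3 - <<'E'
from h import *
rep()
E
```

```text
t 22.35 tool-yaw 207.47 inh [168.5 -28.3  56.5] Ftool [ 3.9 13.7 -5.5] grip 7.0 phi 197.94
```

Call:
jog_arm([
  {"travel":[0,0,0],"rot":[0,0,0],"claw":255},
  {"travel":[0,0,0],"rot":[0,0,0],"claw":255},
  {"travel":[0,0,0],"rot":[0,0,0],"claw":255},
  {"travel":[0,0,0],"rot":[0,0,0],"claw":255},
  {"travel":[0,0,0],"rot":[0,0,0],"claw":255},
])

```text
time: 22.85
tool_pos: [0.4254, -0.0271, 0.0565]
tcp_rot: [0.744, -3.044, -0.011]
wrist_force: [-10.0, 11.3, 5.7]
width: 0.001
grip_force: 7.0
```

```bash
python3 - <<'E'
from h import *
rep()
E
```

```text
t 22.85 tool-yaw 207.47 inh [168.6 -28.3  56.5] Ftool [ 3.6 14.7 -5.5] grip 7.0 phi 197.94
```

Call:
jog_arm([
  {"travel":[0,1.5,0],"rot":[0,0,0],"claw":255},
  {"travel":[0,1.5,0],"rot":[0,0,0],"claw":255},
  {"travel":[0,1.5,0],"rot":[0,0,0],"claw":255},
  {"travel":[0,1.5,0],"rot":[0,0,0],"claw":255},
  {"travel":[0,1.5,0],"rot":[0,0,0],"claw":255},
])

```text
time: 23.35
tool_pos: [0.4233, -0.0216, 0.0566]
tcp_rot: [0.746, -3.046, -0.007]
wrist_force: [-5.0, 6.2, -0.5]
width: 0.002
grip_force: 3.6
```

Call:
jog_arm([
  {"travel":[0,2,0],"rot":[0,0,0],"claw":255},
  {"travel":[0,3,0],"rot":[0,0,0],"claw":255},
  {"travel":[0,5,0],"rot":[0,0,0],"claw":255},
  {"travel":[0,8,0],"rot":[0,0,0],"claw":255},
  {"travel":[0,12,0],"rot":[0,0,0],"claw":255},
])

```text
time: 23.85
tool_pos: [0.4137, 0.0035, 0.0583]
tcp_rot: [-0.747, 3.049, -0.002]
wrist_force: [0.6, -0.9, -0.3]
width: 0.002
grip_force: 0.0
```

Call:
jog_arm([
  {"travel":[0,5,-20],"rot":[0,0,0],"claw":255},
  {"travel":[0,0,-40],"rot":[0,0,0],"claw":255},
  {"travel":[0,0,-40],"rot":[0,0,0],"claw":255},
  {"travel":[0,0,-20],"rot":[0,0,0],"claw":255},
  {"travel":[0,0,0],"rot":[0,0,0],"claw":255},
])

```text
time: 24.35
tool_pos: [0.4139, 0.008, 0.1824]
tcp_rot: [-0.747, 3.042, -0.005]
wrist_force: [0.3, 0.4, -0.2]
width: -0.003
grip_force: 0.0
```

```bash
python3 - <<'E'
from h import *
rep()
c=cam("top"); im=c["color"];g=cv2.cvtColor(im,cv2.COLOR_BGR2GRAY)
for r in range(156,168): print(r,"".join("%4d"%v for v in g[r,286:302]))
w=cam("wrist"); 
a=cv2.resize(im[140:270,230:330],None,fx=3.6,fy=3.6,interpolation=cv2.INTER_CUBIC)
b=cv2.resize(w["color"],(430,268)); o=np.zeros((468,790,3),np.uint8); o[:,:360]=a[:468]; o[:268,360:]=b; cv2.imwrite("pics/final.png",o)
E
```

```text
t 24.35 tool-yaw 207.59 inh [162.4 -65.1 182.4] Ftool [-0.5  0.2  0.2] grip 0.0 phi 185.73
156  165 164 166 163 164 163 160 159 162 165 163 165 164 163 163 150
157  164 164 163 164 164 156 147 143 150 162 164 164 166 164 163 147
158  163 165 165 165 155 137 116 114 131 149 162 165 162 164 162 149
159  166 162 163 157 147 113  96  97 107 129 148 165 162 162 160 145
160  165 164 163 157 138 105  94  98  97 110 137 155 159 163 161 150
161  166 165 165 156 139 108  95  99  99 111 142 156 157 158 160 159
162  164 162 162 159 142 115 102 110 124 141 154 161 165 164 162 164
163  164 166 157 144 121 105 111 137 152 159 165 163 164 165 161 165
164  164 162 149 108  81  97 135 157 162 164 164 165 162 165 164 163
165  165 162 142  96  85 123 155 163 165 163 163 163 163 164 164 164
166  165 163 147 120 121 149 159 164 161 164 164 161 164 164 163 165
167  164 162 151 138 146 160 164 166 163 163 165 165 162 163 162 164
```

View pics/final.png

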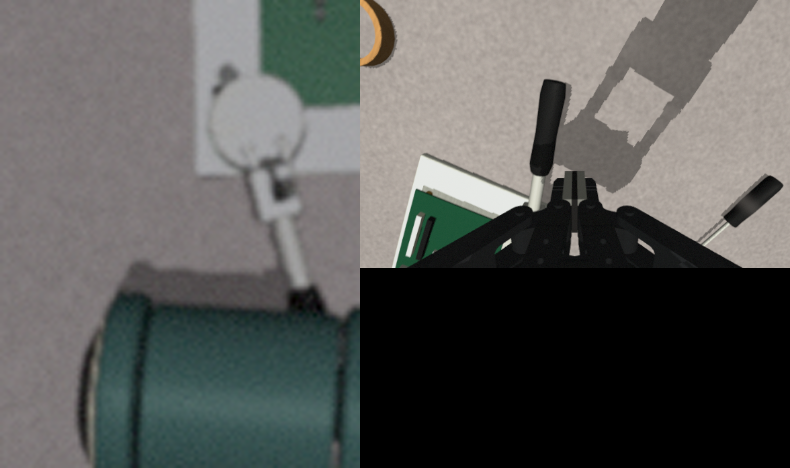

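The dog is still against the pin: tip at (228,72) and pin at (215,92) in the crop, with pixel values unchanged after release. The lever tab is on the handle's left at (285,188), and the fingers are clear, so I hand the job in.

```bash
python3 -c "
from h import *
print(workorder.finish_job())"
```

```text
the job is handed in; nothing more can be done
None
```

I've handed the job in, but it returned no verdict. The lever is fully on the loosening side (about 0.37 rad), the dog stayed at its stop pin after I held a push of about 14 N and let go, and the arm is clear of everything.

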